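# Free the stuck deburring carriage, run it home and lock it

## Task

The deburring carriage is stuck on its rail in caked grinding dust. Push it by its post towards the dust box until it breaks free, without letting it shoot off, then run it gently on until it is fully home against the end stop hidden inside the box, without ramming the stop, and only then swing the carriage's lock lever all the way over, in line with the rail. Leave the carriage home and locked, let go of everything, and do not disturb the other things on the bench.

Things in the scene. Friction and masses are not known exactly. Their poses are not given: they have to be found in the camera images.
- slide: The deburring slide, fixed: aluminium bed plate 110 x 600 x 15 mm with a steel rail along its middle. Origin: on the bench, under the rail, 50 mm short of the dust box's mouth. +y runs along the rail towards the dust box (the way the carriage is pushed home), +x horizontally across the rail to the side away from the robot, +z up. Rear end plate at y = -338 mm, 60 mm high.
- dustbox: Grey sheet-steel dust box over the rail's far end, 200 mm wide, 190 long, 170 high, mouth (140 x 110 mm) facing the carriage at y = +50 mm; origin and axes as slide. Inside, unseen, is the carriage's end stop, clamped anywhere in a 70 mm stretch: a sprung nose (pushes back 1 N at first touch, 4 N after 3 mm), then solid: fully home. Over 25 N on the stop is ramming.
- carriage (a joint): Travel of the carriage along the rail, m, growing towards the dust box. Starts at 0 to 0.02, stuck in caked dust: 14 to 22 N of push move it up to about 0.03; beyond, it slides with 5 to 6 N and stays where left, also home on the sprung stop. Home is somewhere past 0.08, where cannot be known beforehand; it must be felt. Aluminium plate 120 mm wide, 230 long, top 57 mm above the bench, 2 kg, a round casting and stop rod at its front.
- post (a point): Centre of the carriage's push post: upright black cylinder, 22 mm diameter, on the rear end of the carriage plate, 60 to 122 mm above the bench; this point at 91 mm. Behind it (away from the dust box) lie only 20 mm of carriage plate (top at 57 mm) and the low bed. It moves with the carriage and is to be pushed towards the dust box.
- lock (a joint): Lock lever angle, rad: 0 square to the rail, pointing to the robot's side (-x of slide); 1.57 in line with the rail, pointing to the dust box: locked, end of its swing. Turns clockwise seen from above with 0.11 to 0.2 N m (2 to 4 N at the knob), stays where left, starts at 0 to 0.2. Turned over, it clamps the carriage to the rail.
- lock_knob (a point): Centre of the lock lever's upright knob: bright steel cylinder 16 mm in diameter, 71 to 107 mm above the bench; this point is at 89 mm. It goes round lock_pivot at a radius of 50 mm. Below it lie the lever arm (11 mm wide, 66 to 75 mm high) and the carriage plate (top at 57 mm).
- lock_pivot (a point): Point on the lock lever's vertical turning axis, 89 mm above the bench (level with the knob's centre; the lever's hub below it is 24 mm in diameter and ends at 77 mm). On the carriage, 50 mm across the rail to the robot's side from the push post and 40 mm ahead of it; moves with the carriage.
- casting_a: A bystander: loose round aluminium casting, flange 48 mm, 22 mm high, standing on the bench behind the slide; origin at the centre of its underside. Leave alone.
- casting_b: A bystander: loose round casting like the other, flange 55 mm, 25 mm high; origin at the centre of its underside. Leave alone.
- bur_box: A bystander: bur box 65 x 100 x 36 mm (blue and white), burs standing up to 51 mm; origin at the centre of its underside. Leave alone.
- handpiece: A bystander: steel grinding handpiece about 175 mm long on a low black cradle, 40 mm high; origin at the centre under the cradle. Leave alone.
- brush: A bystander: bench brush 170 mm long lying on the bench; origin near its middle, on the bench. Leave alone.
- beaker: A bystander: white plastic beaker 68 mm wide, 85 mm high; origin at the centre of its underside. Leave alone.
- caliper: A bystander: caliper 200 mm long lying on the bench, 10 mm high; origin under the middle of its beam. Leave alone.

How it is judged (in metres and radians):
On the way, in this order (a step that is already met when the one before it is completed fails the run):
1. the carriage is fully home against the hidden stop, with the lock lever still open (contact force between carriage and dustbox above 3 N and value of joint lock below 0.6 rad), for 0.2 s.
2. the lock lever is swung over in line with the rail, the carriage still home (contact force between carriage and dustbox above 3 N and value of joint lock above 1.4 rad), for 0.2 s.
At the end, for the whole second after the job is handed in: The carriage is at rest, home against the hidden stop (its sprung nose pressed in by more than 2 of its 3 mm, so that it pushes on the carriage with more than 3 N), and the lock lever is swung over to within 10 degrees of in line with the rail (more than 1.4 rad) (all of step 2 and linear speed of carriage below 0.01 m/s); the robot touches nothing.
It fails at once if the stop is rammed or pressed by the carriage with more than 25 N (contact force between carriage and dustbox above 25 N).
It fails at once if the carriage shoots along the rail faster than 0.2 m/s (velocity of joint carriage above 0.2 m/s).
It fails at once if a casting, the bur box, handpiece, brush, beaker or caliper is moved by more than 20 mm (distance of any of casting_a, casting_b, bur_box, handpiece, brush, beaker, caliper from where it was at the start of the episode above 0.02 m).
It also fails if it takes over 64 s, if anything falls off the work surface, if the arm or the gripper's body presses on something with over 40 N, if the wrist force passes 120 N, or if a joint passes its speed limit or range.

## Robot

A 7-joint arm with a two-finger parallel gripper is mounted at the origin on the work surface. World frame = base frame: x ahead of the robot, y to its left, z up, the work surface at z = 0. Lengths are in m, angles in degrees, forces in N, time in s.
With the tool pointing down it reaches from about 0.4 to 0.85 m from the base axis. Payload 10.4 kg.
Tool frame: the origin (TCP) lies at the very end of the fingers, on their centre line; the grasp point (between the pads) lies 19 mm behind it; z points along the fingers, y is the direction in which the jaws open and shut (so a half turn about z gives the same grasp; the last joint's range is limited). The gripper opens to 87 mm and grips with 3 to 60 N. Pads are 19 mm wide; open, the fingers measure 117 mm over their backs; the gripper's body (75 mm by 190 mm) begins 51 mm behind the grasp point.
Start: joints at [61.96, 19.034, -3.707, 83.658, 1.238, 77.344, -5.071], TCP at [0.281, -0.558, 0.223] pointing down, gripper open.
Joint ranges: [-148.97, 148.97], [-28.65, 121.19], [-84.17, 76.75], [9.2, 138.47], [-72.65, 252.65], [3.7, 117.97], [-149.18, 149.18]. Speed limits (degrees/s): [127.2, 127.2, 159.86, 159.86, 180, 180, 180].

## Interface

Orientations are given as [roll, pitch, yaw] about the fixed x, y, z axes, in that order (R = Rz(yaw) Ry(pitch) Rx(roll)).
In Python, from plant import bot, eyes, order gives the robot as it stands.
- The arm moves only by the tool jog_arm, never from a script. Its argument "series" is a list of rows, each a list of 7 numbers: the shift along the tool's x, y, z in units of 25 mm (1.0 is 25 mm), then the turn, a rotation vector about the tool's x, y, z in units of 5 degrees (1.0 is 5 degrees), then the opening in per cent of the stroke, from 0 (shut) to 100 (fully open). In form: [[tx, ty, tz, rx, ry, rz, claw], ...]. A call has 1 to 5 rows; each row is the pose to reach, as a shift and turn from the pose commanded when the call began, along the tool's axes at that moment; what a row does not reach only later rows make up. A row lasts 1/10 s, in which the tool goes at most 50 mm and 8.59 degrees, less where a joint would pass 70% of its speed; a pose out of reach is approached as far as the arm can. A call with a gripper value outside its range is refused whole. The fingers move at their own pace and stop on an object; the grip force is fixed at half the most. Time passes only in rows, so rows that repeat a pose let the fingers close. It gives the time, the measured TCP pose, the force and the opening at its end, in the units of the state.
- bot.read_state(): the state, without advancing time (a new reading comes with each control period).
- eyes.get_image(name): name is "scene" or "side" or "wrist"; returns (picture, depth): 400x640x3 uint8, red, green, blue; 400x640 float32, m along the optical axis (not along the pixel's ray), 0 where there is no reading.
- eyes.calibration(name): a dict with "fx", "fy", "cx", "cy" (pixels), "rvec" (rotation vector, rad) and "tvec" (3), from world to camera coordinates, as OpenCV has them. Camera axes: x right, y down, z forward; pixel columns grow to the right and rows downward; lengths in m; the calibration is good to about 2 mm. A picture is of the moment at which its call begins: read the wrist's pose just before it. calibration takes no time and is no camera call; for the wrist camera it gives the pose at the moment of the call.
- order.close_job(): hands the job in, once; it reports no verdict.
The state is a dict: "time_s": time; "joint_positions": joint angles; "qvel": joint speeds; "effort": joint torques, N m; "ee_pos": TCP position; "tool_rot": TCP orientation; "force": force on the tool from outside, world axes, zero at the start; "wrist_torque": the same for the moment, N m; "width": opening from 0.0 (shut) to 1.0 (fully open).
Only numpy, scipy, OpenCV 4.12 (cv2) and the standard library are available. Lean on these libraries where they do the work, as an engineer would, in place of code of your own. Each camera call takes 0.05 s, during which the arm holds its last target.

## Working session

There is one attempt and no reset: what is moved stays moved. The work goes in short steps, Python scripts to look and compute and a tool call to move; the robot and the scene stay as the last step left them, time stands still between calls to the robot, and variables do not carry over. Pictures are saved under pics/ and viewed, and the job is handed in when it is done.

Besides the shell and the picture viewer there is one more tool, called as name(argument=value, ...) on one line, values as JSON. jog_arm: Moves the arm, as the interface text tells. Its arguments: {"type":"object","properties":{"series":{"type":"array"}},"required":["series"]}

```bash
mkdir -p pics; ls; cat > h.py <<'E'
import numpy as np,cv2
from plant import bot,eyes,order
from scipy.spatial.transform import Rotation as R
def pix2w(name,u,v,d=None,z=None):
    c=eyes.calibration(name);Rm=cv2.Rodrigues(np.array(c['rvec'],float))[0];t=np.array(c['tvec'],float).ravel()
    r=np.array([(u-c['cx'])/c['fx'],(v-c['cy'])/c['fy'],1.])
    o=-Rm.T@t;w=Rm.T@r
    if d is not None:return o+w*d
    return o+w*(z-o[2])/w[2]
def w2pix(name,p):
    c=eyes.calibration(name);K=np.array([[c['fx'],0,c['cx']],[0,c['fy'],c['cy']],[0,0,1]])
    return cv2.projectPoints(np.array(p,float).reshape(-1,3),np.array(c['rvec'],float),np.array(c['tvec'],float),K,None)[0].reshape(-1,2)
def snap(name,f):
    im,d=eyes.get_image(name);cv2.imwrite(f'pics/{f}.png',im[:,:,::-1]);np.save(f'pics/{f}.npy',d);return im,d
def st():
    s=bot.read_state();
    for k in ('time_s','ee_pos','tool_rot','force','wrist_torque','width'):print(k,np.round(s[k],4))
    return s
E
python3 - <<'E'
from h import *
s=st()
for n in('scene','side','wrist'):snap(n,n+'0')
E
```

```text
pics
time_s 0.0
ee_pos [ 0.2811 -0.5578  0.2217]
tool_rot [-1.799157e+02  6.200000e-03  2.674850e+01]
force [ 0.1666  0.023  -0.1776]
wrist_torque [ 0.0053 -0.0422  0.001 ]
width 0.9992
```

View pics/scene0.png

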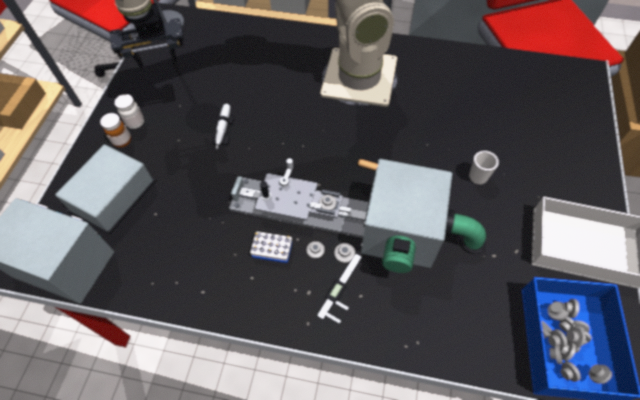

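View pics/side0.png

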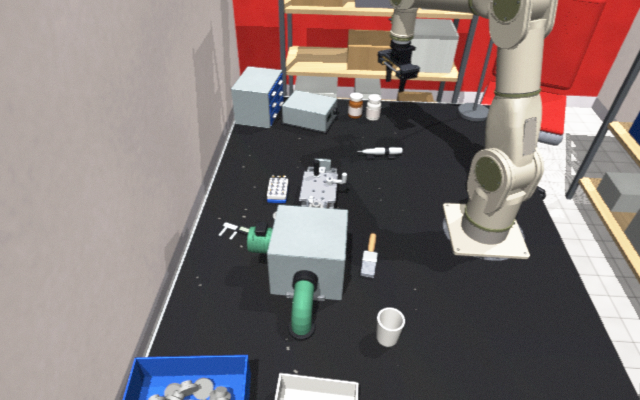

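View pics/wrist0.png

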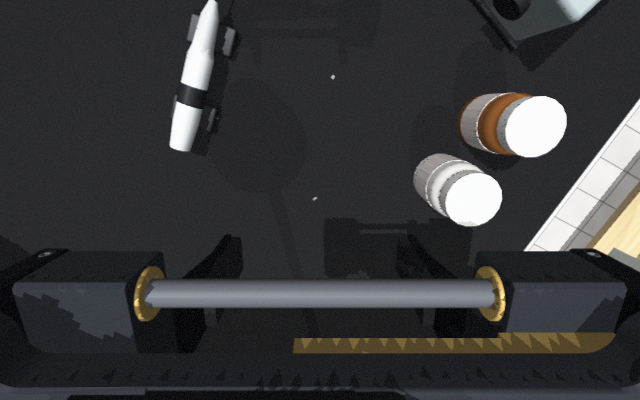

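```bash
python3 - <<'E'
from h import *
im=cv2.imread('pics/scene0.png')[150:250,220:380];cv2.imwrite('pics/sc_c.png',cv2.resize(im,(800,500),interpolation=cv2.INTER_CUBIC))
im=cv2.imread('pics/side0.png')[145:225,270:370];cv2.imwrite('pics/sd_c.png',cv2.resize(im,(750,600),interpolation=cv2.INTER_CUBIC))
print(eyes.calibration('scene'))
for p in [(0,0,0),(.5,0,0),(.5,-.3,0)]:print(w2pix('scene',p),w2pix('side',p))
E
```

```text
{'fx': 476.64014910388994, 'fy': 476.64014910388994, 'cx': 327.07977567348945, 'cy': 197.5866210137287, 'rvec': array([ 1.74103717,  2.12238253, -0.59118958]), 'tvec': array([ 0.11185267, -0.42196342,  1.6632177 ])}
[[359.13419172  76.6615574 ]] [[482.78077677 230.28480992]]
[[331.54420993 197.34338989]] [[331.56126094 221.98496445]]
[[234.40238986 180.90206258]] [[334.25019889 167.84834019]]
```

View pics/sc_c.png

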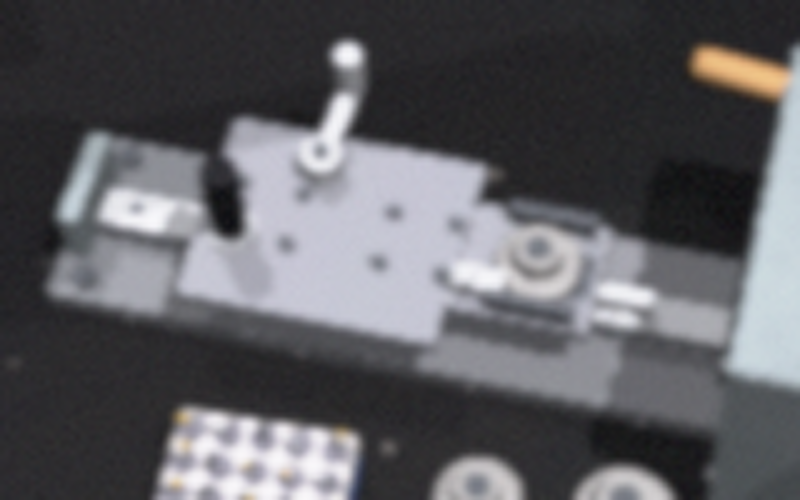

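View pics/sd_c.png

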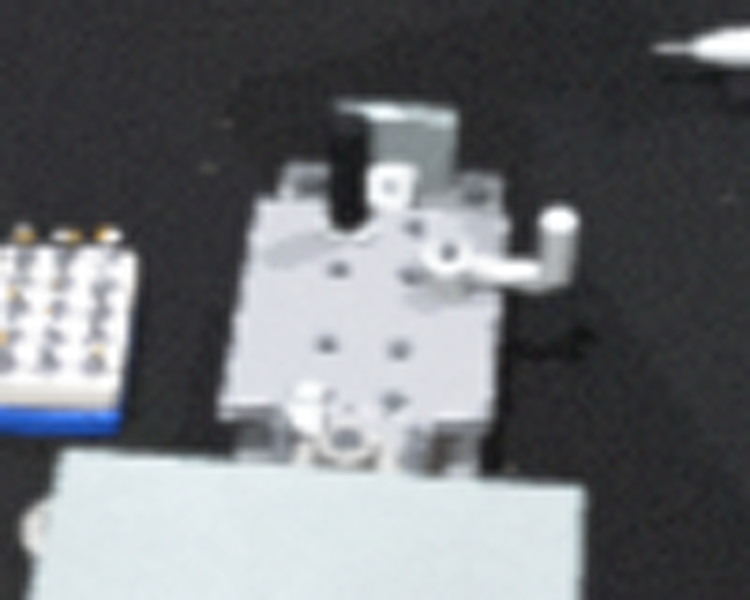

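```bash
python3 - <<'E'
from h import *
sc=lambda u,v,z:pix2w('scene',u/5+220-.4,v/5+150-.4,z=z)
sd=lambda u,v,z:pix2w('side',u/7.5+270-.4,v/7.5+145-.4,z=z)
P=np.array([sc(*p,.057) for p in[(235,118),(490,165),(435,342),(182,292)]]);print('plate sc',P.round(4))
for a,b in((0,1),(3,2)):d=P[b]-P[a];print(np.degrees(np.arctan2(d[1],d[0])),np.linalg.norm(d))
for a,b in((0,3),(1,2)):d=P[b]-P[a];print(np.degrees(np.arctan2(d[1],d[0])),np.linalg.norm(d))
P=np.array([sd(*p,.057) for p in[(258,198),(505,213),(493,420),(222,412)]]);print('plate sd',P.round(4))
for a,b in((0,3),(1,2)):d=P[b]-P[a];print(np.degrees(np.arctan2(d[1],d[0])),np.linalg.norm(d))
print('knob',sc(347,50,.107),sd(560,217,.107))
print('hub',sc(318,152,.077),sd(448,250,.077))
print('posttop',sc(215,165,.122),sd(349,118,.122))
print('postbase',sc(231,228,.06),sd(348,222,.06))
# bed edges far side z=.015
print('bed',sc(50,295,.015),sc(715,430,.015))
c=np.load('pics/scene0.npy')
E
```

```text
plate sc [[ 0.4896 -0.1951  0.057 ]
 [ 0.4927 -0.0424  0.057 ]
 [ 0.6118 -0.0482  0.057 ]
 [ 0.6082 -0.1937  0.057 ]]
88.8407663385384 0.15268275126949246
88.6025499492854 0.1455390170993779
0.6795398006716202 0.11861022364639032
-2.7644465590906426 0.11920102633457719
plate sd [[ 0.609  -0.1976  0.057 ]
 [ 0.4896 -0.1954  0.057 ]
 [ 0.4911 -0.045   0.057 ]
 [ 0.6124 -0.0408  0.057 ]]
88.75323471706987 0.1568940243843452
89.42539237299101 0.15045583263913426
knob [ 0.46367756 -0.13034596  0.107     ] [ 0.46527301 -0.13034656  0.107     ]
hub [ 0.51543588 -0.13696923  0.077     ] [ 0.51563645 -0.13978131  0.077     ]
posttop [ 0.56201101 -0.1790284   0.122     ] [ 0.56478154 -0.17790049  0.122     ]
postbase [ 0.56423246 -0.17692091  0.06      ] [ 0.56429628 -0.17861843  0.06      ]
bed [ 0.6030117  -0.28011972  0.015     ] [0.61411289 0.11071666 0.015     ]
```

jog_arm(series=[[1.7,-0.85,0,0,0,0,60],[3.4,-1.7,0,0,0,0,60],[5.1,-2.55,0,0,0,0,60],[6.8,-3.4,0,0,0,0,60],[8.5,-4.25,0,0,0,0,60]])

```text
time_s: 0.65
ee_pos: [0.424, -0.3659, 0.2225]
tool_rot: [180.0, 0.0, 26.7]
force: [0.3, -1.1, 0.1]
width: 0.649
```

jog_arm(series=[[1.7,-0.85,0,0,0,1.4,60],[3.4,-1.7,0,0,0,2.8,60],[5.1,-2.55,0,0,0,4.2,60],[6.8,-3.4,0,0,0,5.6,60],[8.4,-4.25,0,0,0,5.6,60]])

```text
time_s: 1.15
ee_pos: [0.5638, -0.1764, 0.2225]
tool_rot: [180.0, 0.0, -1.5]
force: [0.1, 0.3, 0.8]
width: 0.6
```

```bash
python3 - <<'E'
from h import *
s=st();print(s['joint_positions'])
snap('wrist','w1')
print(w2pix('wrist',[(.564,-.178,.122),(.5155,-.138,.077),(.4645,-.13,.107)]))
E
```

```text
time_s 1.15
ee_pos [ 0.5638 -0.1764  0.2225]
tool_rot [ 1.799969e+02  2.400000e-03 -1.499400e+00]
force [0.1451 0.3131 0.8429]
wrist_torque [-0.0378 -0.0207 -0.0186]
width 0.6004
[ 27.77283818  15.7718765  -17.97949012  88.4166966    4.95142253
  76.59614843 -82.22116513]
[[332.54464929 204.34539405]
 [293.03945516 235.64268176]
 [284.52376435 294.30744507]]
```

View pics/w1.png

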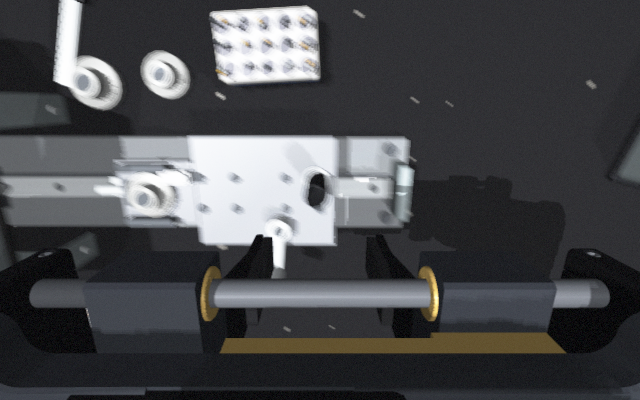

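```bash
python3 - <<'E'
from h import *
s=st()
im,d=snap('wrist','w2')
c=eyes.calibration('wrist');print(c)
print(w2pix('wrist',[(.564,-.178,.122),(.564,-.178,.06),(.5155,-.138,.077),(.4645,-.13,.107)]))
cv2.imwrite('pics/w2c.png',cv2.resize(im[120:300,180:420,::-1],(800,600),interpolation=cv2.INTER_CUBIC))
E
```

```text
time_s 1.2
ee_pos [ 0.5676 -0.1676  0.2223]
tool_rot [-1.797534e+02 -9.940000e-02 -7.761000e-01]
force [-0.0354  8.1203 -0.3215]
wrist_torque [0.5705 0.0567 0.0059]
width 0.6021
{'fx': 317.0303080551799, 'fy': 317.0303080551799, 'cx': 319.08880697494493, 'cy': 199.62785024361006, 'rvec': array([-2.05310635,  2.07648936,  0.31333976]), 'tvec': array([-0.16214213,  0.50827411,  0.55786978])}
[[329.04948566 202.51636041]
 [327.51309441 184.90009885]
 [289.97132737 234.08832483]
 [281.25782022 292.78347634]]
```

View pics/w2c.png

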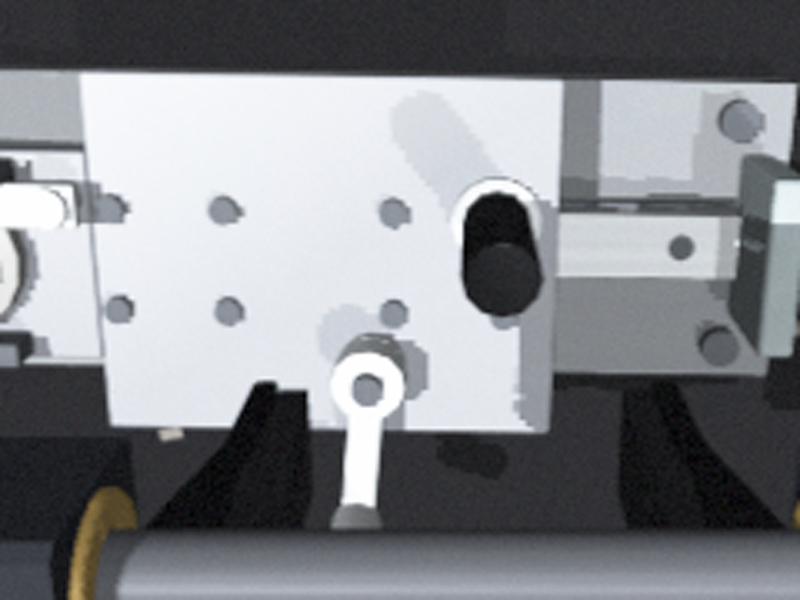

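jog_arm(series=[[0,0,0,0,0,0,60],[0,0,0,0,0,0,60],[0,0,0,0,0,0,60]])

```text
time_s: 1.55
ee_pos: [0.5623, -0.1798, 0.2225]
tool_rot: [180.0, 0.0, -1.4]
force: [-0.0, -0.9, 0.5]
width: 0.598
```

jog_arm(series=[[0,0,1.2,0,0,0,60],[0,0,2.4,0,0,0,60],[0,0,3.6,0,0,0,60],[0,0,4.4,0,0,0,60],[0,0,4.8,0,0,0,60]])

```text
time_s: 2.05
ee_pos: [0.5614, -0.1792, 0.1006]
tool_rot: [-180.0, 0.2, -1.4]
force: [0.1, 0.8, -0.5]
width: 0.601
```

jog_arm(series=[[0,0,0.5,0,0,0,60],[0,0,0.9,0,0,0,60],[0,0,1.2,0,0,0,60],[0,0,1.35,0,0,0,60],[0,0,1.35,0,0,0,60]])

```text
time_s: 2.55
ee_pos: [0.5629, -0.1782, 0.0686]
tool_rot: [-180.0, 0.0, -1.2]
force: [0.9, -0.7, 0.7]
width: 0.6
```

```bash
python3 - <<'E'
from h import *
s=st()
im,d=snap('wrist','w3')
im,d=snap('scene','s3')
cv2.imwrite('pics/s3c.png',cv2.resize(im[130:250,220:380,::-1],(800,600),interpolation=cv2.INTER_CUBIC))
E
```

```text
time_s 2.55
ee_pos [ 0.5629 -0.1782  0.0686]
tool_rot [-1.799986e+02  1.130000e-02 -1.248700e+00]
force [ 0.8531 -0.7243  0.6765]
wrist_torque [-0.0066  0.0115  0.0378]
width 0.6001
```

View pics/w3.png

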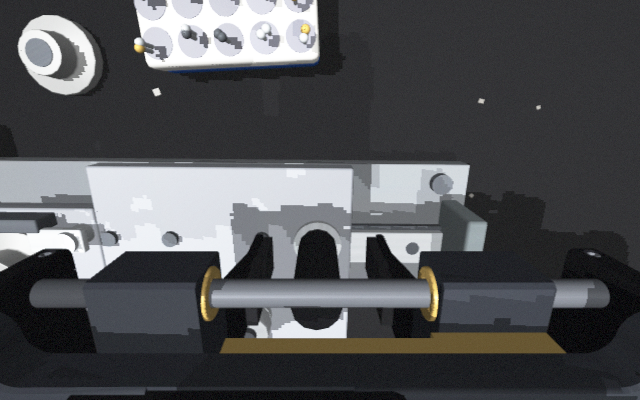

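View pics/s3c.png

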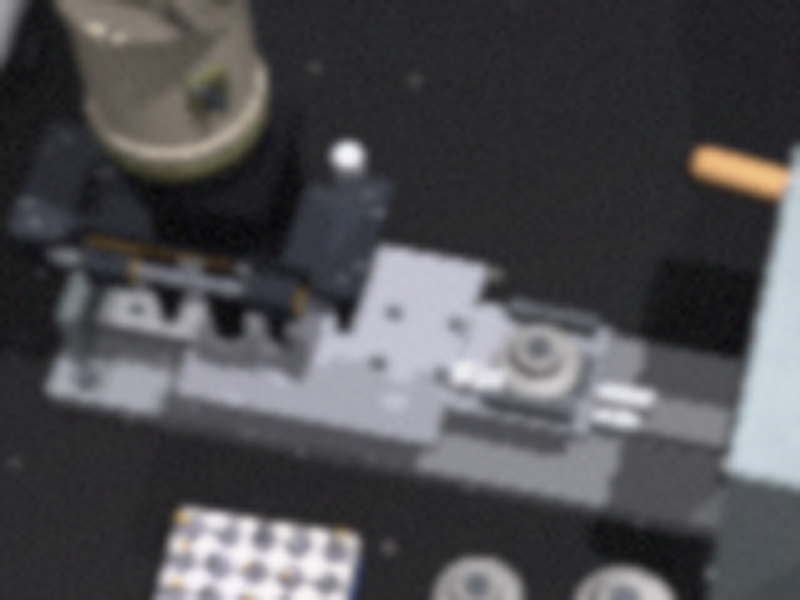

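jog_arm(series=[[0,0,0,0,0,0,30],[0,0,0,0,0,0,30],[0,0,0,0,0,0,22],[0,0,0,0,0,0,22],[0,0,0,0,0,0,22]])

```text
time_s: 3.15
ee_pos: [0.563, -0.1775, 0.0689]
tool_rot: [-179.9, -0.0, -1.2]
force: [-0.4, 5.3, 2.9]
width: 0.258
```

jog_arm(series=[[0,-0.02,0,0,0,0,20],[0,-0.04,0,0,0,0,20],[0,-0.06,0,0,0,0,20],[0,-0.08,0,0,0,0,20],[0,-0.1,0,0,0,0,20]])

```text
time_s: 3.65
ee_pos: [0.563, -0.177, 0.0689]
tool_rot: [179.9, -0.0, -1.3]
force: [1.4, -6.1, -0.7]
width: 0.247
```

jog_arm(series=[[0,-0.02,0,0,0,0,20],[0,-0.04,0,0,0,0,20],[0,-0.06,0,0,0,0,20],[0,-0.08,0,0,0,0,20],[0,-0.1,0,0,0,0,20]])

```text
time_s: 4.15
ee_pos: [0.5631, -0.1763, 0.0689]
tool_rot: [179.8, -0.1, -1.4]
force: [2.9, -10.3, -2.9]
width: 0.243
```

jog_arm(series=[[0,-0.02,0,0,0,0,20],[0,-0.04,0,0,0,0,20],[0,-0.06,0,0,0,0,20],[0,-0.08,0,0,0,0,20],[0,-0.1,0,0,0,0,20]])

```text
time_s: 4.65
ee_pos: [0.5631, -0.1738, 0.0689]
tool_rot: [179.8, -0.1, -1.4]
force: [2.5, -10.4, -1.9]
width: 0.245
```

jog_arm(series=[[0,-0.02,0,0,0,0,20],[0,-0.04,0,0,0,0,20],[0,-0.06,0,0,0,0,20],[0,-0.08,0,0,0,0,20],[0,-0.1,0,0,0,0,20]])

```text
time_s: 5.15
ee_pos: [0.5632, -0.1713, 0.0689]
tool_rot: [179.8, -0.1, -1.4]
force: [2.0, -9.6, -2.1]
width: 0.241
```

jog_arm(series=[[0,-0.02,0,0,0,0,20],[0,-0.04,0,0,0,0,20],[0,-0.06,0,0,0,0,20],[0,-0.08,0,0,0,0,20],[0,-0.1,0,0,0,0,20]])

```text
time_s: 5.65
ee_pos: [0.5633, -0.1688, 0.0689]
tool_rot: [179.8, -0.1, -1.4]
force: [2.5, -9.6, -2.3]
width: 0.248
```

```bash
python3 - <<'E'
from h import *
s=st();print(np.round(s['effort'],2))
im,d=snap('scene','s4')
cv2.imwrite('pics/s4c.png',cv2.resize(im[130:250,220:380,::-1],(800,600),interpolation=cv2.INTER_CUBIC))
snap('wrist','w4')
E
```

```text
time_s 5.65
ee_pos [ 0.5633 -0.1688  0.0689]
tool_rot [ 1.798265e+02 -6.110000e-02 -1.401100e+00]
force [ 2.4804 -9.6208 -2.2532]
wrist_torque [-1.6226 -0.4758  0.1001]
width 0.2481
[-5.000e+00 -6.152e+01 -8.900e+00 -3.249e+01 -2.410e+00  1.020e+00
 -6.000e-02]
```

View pics/s4c.png

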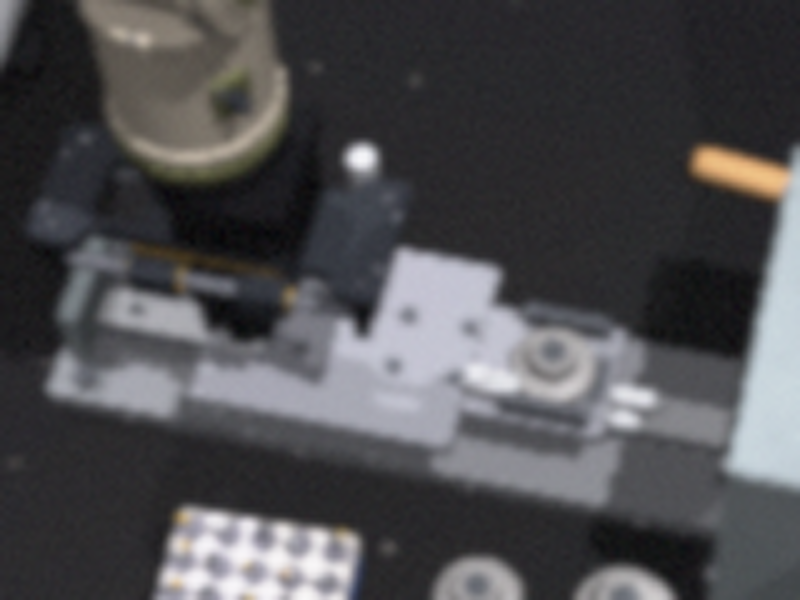

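View pics/w4.png

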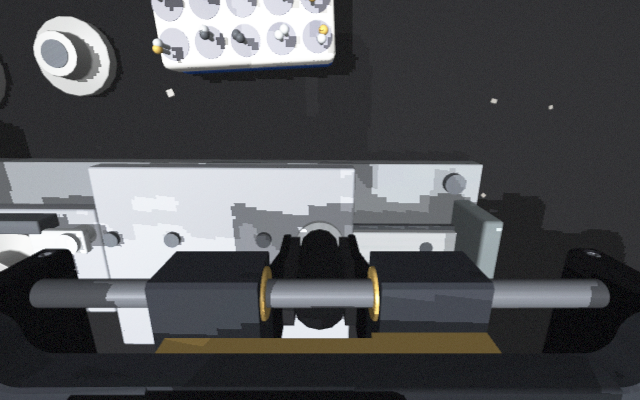

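jog_arm(series=[[0,-0.02,0,0,0,0,20],[0,-0.04,0,0,0,0,20],[0,-0.06,0,0,0,0,20],[0,-0.08,0,0,0,0,20],[0,-0.1,0,0,0,0,20]])

```text
time_s: 6.25
ee_pos: [0.5634, -0.1663, 0.0689]
tool_rot: [179.8, -0.1, -1.4]
force: [3.8, -8.5, -2.4]
width: 0.249
```

jog_arm(series=[[0,-0.02,0,0,0,0,20],[0,-0.04,0,0,0,0,20],[0,-0.06,0,0,0,0,20],[0,-0.08,0,0,0,0,20],[0,-0.1,0,0,0,0,20]])

```text
time_s: 6.75
ee_pos: [0.5634, -0.1638, 0.0689]
tool_rot: [179.8, -0.1, -1.4]
force: [3.3, -10.4, -2.1]
width: 0.245
```

jog_arm(series=[[0,-0.02,0,0,0,0,20],[0,-0.04,0,0,0,0,20],[0,-0.06,0,0,0,0,20],[0,-0.08,0,0,0,0,20],[0,-0.1,0,0,0,0,20]])

```text
time_s: 7.25
ee_pos: [0.5635, -0.1613, 0.0689]
tool_rot: [179.8, -0.1, -1.4]
force: [3.6, -10.1, -3.0]
width: 0.246
```

jog_arm(series=[[0,-0.02,0,0,0,0,20],[0,-0.04,0,0,0,0,20],[0,-0.06,0,0,0,0,20],[0,-0.08,0,0,0,0,20],[0,-0.1,0,0,0,0,20]])

```text
time_s: 7.75
ee_pos: [0.5636, -0.1588, 0.0689]
tool_rot: [179.8, -0.1, -1.4]
force: [3.2, -8.9, -2.8]
width: 0.249
```

jog_arm(series=[[0,-0.02,0,0,0,0,20],[0,-0.04,0,0,0,0,20],[0,-0.06,0,0,0,0,20],[0,-0.08,0,0,0,0,20],[0,-0.1,0,0,0,0,20]])

```text
time_s: 8.25
ee_pos: [0.5637, -0.1563, 0.0689]
tool_rot: [179.8, -0.1, -1.4]
force: [3.2, -9.9, -3.2]
width: 0.248
```

jog_arm(series=[[0,-0.02,0,0,0,0,20],[0,-0.04,0,0,0,0,20],[0,-0.06,0,0,0,0,20],[0,-0.08,0,0,0,0,20],[0,-0.1,0,0,0,0,20]])

```text
time_s: 8.75
ee_pos: [0.5638, -0.1538, 0.0689]
tool_rot: [179.8, -0.1, -1.4]
force: [2.9, -10.7, -2.6]
width: 0.243
```

jog_arm(series=[[0,-0.03,0,0,0,0,20],[0,-0.06,0,0,0,0,20],[0,-0.09,0,0,0,0,20],[0,-0.12,0,0,0,0,20],[0,-0.15,0,0,0,0,20]])

```text
time_s: 9.25
ee_pos: [0.5639, -0.1484, 0.0689]
tool_rot: [179.9, -0.1, -1.3]
force: [3.2, -5.0, -1.8]
width: 0.245
```

jog_arm(series=[[0,-0.03,0,0,0,0,20],[0,-0.06,0,0,0,0,20],[0,-0.09,0,0,0,0,20],[0,-0.12,0,0,0,0,20],[0,-0.15,0,0,0,0,20]])

```text
time_s: 9.75
ee_pos: [0.5641, -0.1447, 0.0689]
tool_rot: [179.9, -0.1, -1.3]
force: [3.2, -4.4, -2.1]
width: 0.248
```

jog_arm(series=[[0,-0.03,0,0,0,0,20],[0,-0.06,0,0,0,0,20],[0,-0.09,0,0,0,0,20],[0,-0.12,0,0,0,0,20],[0,-0.15,0,0,0,0,20]])

```text
time_s: 10.25
ee_pos: [0.5642, -0.1409, 0.0689]
tool_rot: [179.9, -0.1, -1.3]
force: [2.1, -5.3, -2.1]
width: 0.246
```

jog_arm(series=[[0,-0.03,0,0,0,0,20],[0,-0.06,0,0,0,0,20],[0,-0.09,0,0,0,0,20],[0,-0.12,0,0,0,0,20],[0,-0.15,0,0,0,0,20]])

```text
time_s: 10.75
ee_pos: [0.5643, -0.1372, 0.0689]
tool_rot: [179.9, -0.1, -1.3]
force: [3.1, -5.0, -2.2]
width: 0.245
```

jog_arm(series=[[0,-0.06,0,0,0,0,20],[0,-0.12,0,0,0,0,20],[0,-0.18,0,0,0,0,20],[0,-0.24,0,0,0,0,20],[0,-0.3,0,0,0,0,20]])

```text
time_s: 11.25
ee_pos: [0.5645, -0.1296, 0.0689]
tool_rot: [179.9, -0.1, -1.3]
force: [3.1, -4.8, -2.8]
width: 0.244
```

jog_arm(series=[[0,-0.06,0,0,0,0,20],[0,-0.12,0,0,0,0,20],[0,-0.18,0,0,0,0,20],[0,-0.24,0,0,0,0,20],[0,-0.3,0,0,0,0,20]])

```text
time_s: 11.75
ee_pos: [0.5647, -0.1221, 0.0689]
tool_rot: [179.9, -0.1, -1.3]
force: [3.7, -6.2, -3.1]
width: 0.245
```

jog_arm(series=[[0,-0.06,0,0,0,0,20],[0,-0.12,0,0,0,0,20],[0,-0.18,0,0,0,0,20],[0,-0.24,0,0,0,0,20],[0,-0.3,0,0,0,0,20]])

```text
time_s: 12.25
ee_pos: [0.565, -0.1146, 0.0689]
tool_rot: [179.9, -0.1, -1.3]
force: [4.5, -4.1, -2.8]
width: 0.249
```

jog_arm(series=[[0,-0.04,0,0,0,0,20],[0,-0.08,0,0,0,0,20],[0,-0.12,0,0,0,0,20],[0,-0.16,0,0,0,0,20],[0,-0.16,0,0,0,0,20]])

```text
time_s: 12.75
ee_pos: [0.5651, -0.1104, 0.0689]
tool_rot: [179.9, -0.1, -1.3]
force: [4.4, -3.4, -3.1]
width: 0.244
```

jog_arm(series=[[0.01,-0.04,0,0,0,0,20],[0.02,-0.08,0,0,0,0,20],[0.03,-0.12,0,0,0,0,20],[0.03,-0.16,0,0,0,0,20],[0.03,-0.2,0,0,0,0,20]])

```text
time_s: 13.25
ee_pos: [0.5652, -0.1057, 0.0689]
tool_rot: [179.9, -0.0, -1.3]
force: [0.2, -5.5, 0.1]
width: 0.245
```

jog_arm(series=[[0.01,-0.04,0,0,0,0,20],[0.02,-0.08,0,0,0,0,20],[0.02,-0.12,0,0,0,0,20],[0.02,-0.16,0,0,0,0,20],[0.02,-0.2,0,0,0,0,20]])

```text
time_s: 13.75
ee_pos: [0.5654, -0.1008, 0.0689]
tool_rot: [179.9, 0.0, -1.3]
force: [-2.5, -5.1, 2.9]
width: 0.245
```

jog_arm(series=[[-0.01,-0.04,0,0,0,0,20],[-0.01,-0.08,0,0,0,0,20],[-0.01,-0.12,0,0,0,0,20],[-0.01,-0.16,0,0,0,0,20],[-0.01,-0.2,0,0,0,0,20]])

```text
time_s: 14.25
ee_pos: [0.5655, -0.0958, 0.0688]
tool_rot: [179.9, 0.0, -1.3]
force: [-0.3, -4.6, 1.2]
width: 0.246
```

jog_arm(series=[[0,-0.04,0,0,0,0,20],[0,-0.08,0,0,0,0,20],[0,-0.12,0,0,0,0,20],[0,-0.16,0,0,0,0,20],[0,-0.16,0,0,0,0,20]])

```text
time_s: 14.75
ee_pos: [0.5657, -0.0914, 0.0689]
tool_rot: [179.9, 0.0, -1.3]
force: [-1.5, -4.3, 1.2]
width: 0.246
```

jog_arm(series=[[0,-0.04,0,0,0,0,20],[0,-0.08,0,0,0,0,20],[0,-0.12,0,0,0,0,20],[0,-0.16,0,0,0,0,20],[0,-0.16,0,0,0,0,20]])

```text
time_s: 15.25
ee_pos: [0.5658, -0.087, 0.0688]
tool_rot: [180.0, 0.0, -1.3]
force: [-1.8, -4.0, 1.2]
width: 0.249
```

jog_arm(series=[[0,-0.04,0,0,0,0,20],[0,-0.08,0,0,0,0,20],[0,-0.12,0,0,0,0,20],[0,-0.16,0,0,0,0,20],[0,-0.16,0,0,0,0,20]])

```text
time_s: 15.75
ee_pos: [0.5659, -0.0828, 0.0688]
tool_rot: [180.0, 0.0, -1.3]
force: [-1.0, -3.5, 1.8]
width: 0.248
```

jog_arm(series=[[0,-0.04,0,0,0,0,20],[0,-0.08,0,0,0,0,20],[0,-0.12,0,0,0,0,20],[0,-0.16,0,0,0,0,20],[0,-0.2,0,0,0,0,20]])

```text
time_s: 16.25
ee_pos: [0.5661, -0.0778, 0.0689]
tool_rot: [180.0, 0.0, -1.3]
force: [-0.8, -5.4, 1.4]
width: 0.247
```

jog_arm(series=[[0,-0.04,0,0,0,0,20],[0,-0.08,0,0,0,0,20],[0,-0.12,0,0,0,0,20],[0,-0.16,0,0,0,0,20],[0,-0.2,0,0,0,0,20]])

```text
time_s: 16.75
ee_pos: [0.5662, -0.0728, 0.0688]
tool_rot: [180.0, -0.0, -1.3]
force: [-1.0, -4.6, 2.3]
width: 0.243
```

jog_arm(series=[[0,-0.04,0,0,0,0,20],[0,-0.08,0,0,0,0,20],[0,-0.12,0,0,0,0,20],[0,-0.16,0,0,0,0,20],[0,-0.2,0,0,0,0,20]])

```text
time_s: 17.25
ee_pos: [0.5664, -0.0679, 0.0689]
tool_rot: [180.0, -0.0, -1.3]
force: [0.3, -6.2, 1.3]
width: 0.245
```

jog_arm(series=[[0,-0.03,0,0,0,0,20],[0,-0.06,0,0,0,0,20],[0,-0.09,0,0,0,0,20],[0,-0.12,0,0,0,0,20],[0,-0.15,0,0,0,0,20]])

```text
time_s: 17.75
ee_pos: [0.5665, -0.0652, 0.0689]
tool_rot: [179.9, -0.0, -1.3]
force: [-0.1, -9.1, 0.7]
width: 0.245
```

jog_arm(series=[[0,-0.02,0,0,0,0,20],[0,-0.04,0,0,0,0,20],[0,-0.04,0,0,0,0,20]])

```text
time_s: 18.05
ee_pos: [0.5665, -0.0651, 0.0689]
tool_rot: [179.9, -0.0, -1.4]
force: [-0.6, -9.8, 0.8]
width: 0.244
```

jog_arm(series=[[0,-0.02,0,0,0,0,20],[0,-0.04,0,0,0,0,20],[0,-0.04,0,0,0,0,20]])

```text
time_s: 18.35
ee_pos: [0.5665, -0.0649, 0.0689]
tool_rot: [179.8, -0.0, -1.4]
force: [-0.5, -13.0, 1.2]
width: 0.244
```

jog_arm(series=[[0,0,0,0,0,0,20],[0,0,0,0,0,0,20],[0,0,0,0,0,0,20]])

```text
time_s: 18.65
ee_pos: [0.5665, -0.0649, 0.0689]
tool_rot: [179.8, -0.0, -1.4]
force: [0.0, -13.0, 0.2]
width: 0.251
```

jog_arm(series=[[0,0.04,0,0,0,0,20],[0,0.06,0,0,0,0,20],[0,0.06,0,0,0,0,20]])

```text
time_s: 18.95
ee_pos: [0.5665, -0.0649, 0.0689]
tool_rot: [179.9, -0.0, -1.3]
force: [0.2, -8.6, 1.6]
width: 0.251
```

jog_arm(series=[[0,0.06,0,0,0,0,20],[0,0.06,0,0,0,0,60],[0,0.06,0,0,0,0,60],[0,0.06,0,0,0,0,60],[0,0.06,0,0,0,0,60]])

```text
time_s: 19.45
ee_pos: [0.5664, -0.0639, 0.0687]
tool_rot: [-180.0, 0.0, -1.2]
force: [-0.0, -0.3, -0.1]
width: 0.524
```

jog_arm(series=[[0,0,-0.5,0,0,0,60],[0,0,-1.2,0,0,0,60],[0,0,-2.2,0,0,0,60],[0,0,-3.2,0,0,0,60],[0,0,-3.6,0,0,0,60]])

```text
time_s: 19.95
ee_pos: [0.5678, -0.0644, 0.1622]
tool_rot: [180.0, -0.2, -1.2]
force: [-0.0, -0.1, 0.9]
width: 0.601
```

jog_arm(series=[[-0.8,0.4,-0.8,0,0,0,0],[-1.6,0.8,-1.2,0,0,0,0],[-2,1,-1.6,0,0,0,0],[-2,1,-1.6,0,0,0,0],[-2,1,-1.6,0,0,0,0]])

```text
time_s: 20.45
ee_pos: [0.5163, -0.0882, 0.1987]
tool_rot: [180.0, -0.0, -1.3]
force: [-0.3, 0.4, -0.1]
width: 0.234
```

```bash
python3 - <<'E'
from h import *
s=st()
im,d=snap('scene','s5')
cv2.imwrite('pics/s5c.png',cv2.resize(im[130:250,240:400,::-1],(800,600),interpolation=cv2.INTER_CUBIC))
im,d=snap('wrist','w5')
im,d=snap('side','d5')
cv2.imwrite('pics/d5c.png',cv2.resize(im[145:225,270:370,::-1],(750,600),interpolation=cv2.INTER_CUBIC))
print(w2pix('wrist',[(.5665,-.065,.122),(.5175,-.024,.077)]))
E
```

```text
time_s 20.45
ee_pos [ 0.5163 -0.0882  0.1987]
tool_rot [ 1.799984e+02 -2.940000e-02 -1.250900e+00]
force [-0.2501  0.3797 -0.0897]
wrist_torque [-0.0013 -0.0009  0.0595]
width 0.2337
[[288.3556014  146.17510021]
 [251.45428387 193.65289444]]
```

View pics/s5c.png

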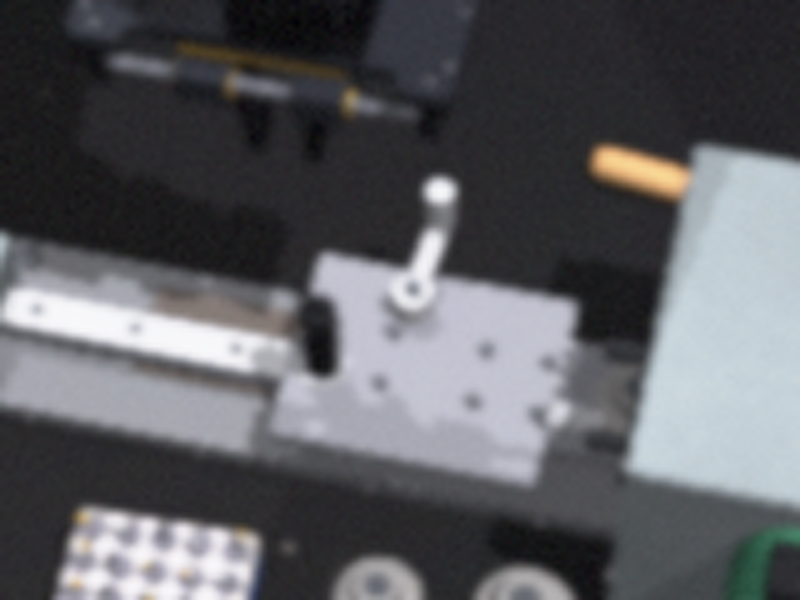

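View pics/w5.png

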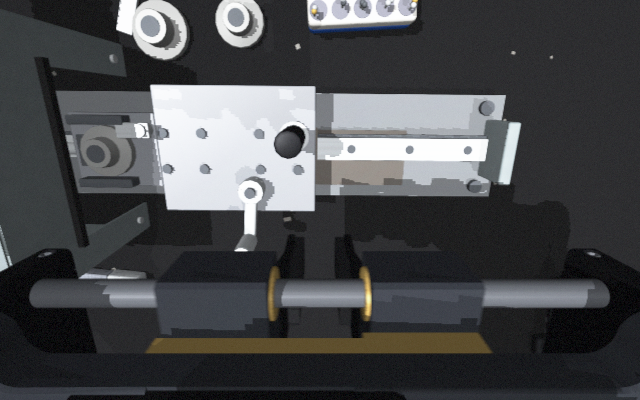

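View pics/d5c.png

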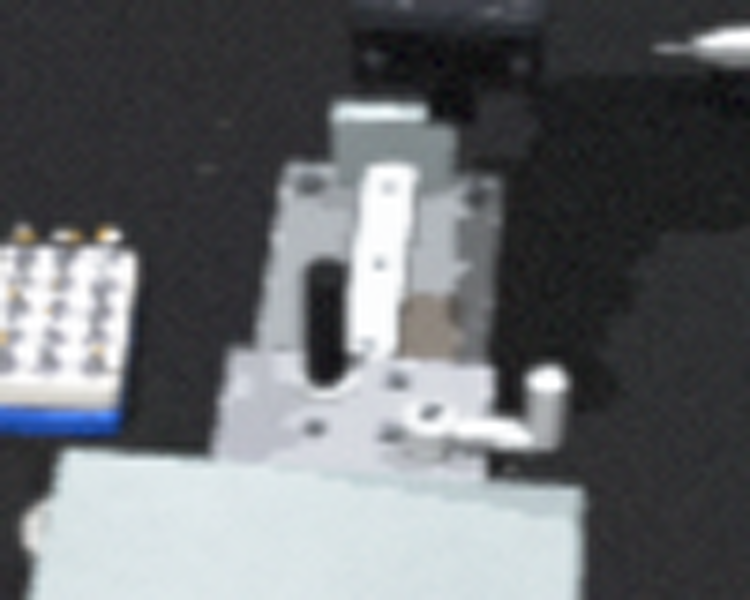

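```bash
python3 - <<'E'
from h import *
sc=lambda u,v,z:pix2w('scene',u/5+240-.4,v/5+130-.4,z=z)
sd=lambda u,v,z:pix2w('side',u/7.5+270-.4,v/7.5+145-.4,z=z)
print('hub',sc(411,292,.077),sd(432,411,.077));print('knob',sc(439,186,.107),sd(548,378,.107)) 
print('posttop',sc(318,302,.122),sd(325,268,.122))
print('boxtop near',sc(695,145,.17),sc(630,470,.17))
E
```

```text
hub [ 0.52046532 -0.02399993  0.077     ] [ 0.51830136 -0.02621291  0.077     ]
knob [ 0.46691961 -0.01853187  0.107     ] [ 0.46893967 -0.01759558  0.107     ]
posttop [ 0.56373226 -0.06543135  0.122     ] [ 0.56859262 -0.0664949   0.122     ]
boxtop near [0.45684799 0.11957067 0.17      ] [0.6574819  0.11619076 0.17      ]
```

jog_arm(series=[[0,0,0,0,0,-1.5,0],[-0.4,0,0,0,0,-3,0],[-0.8,0,0,0,0,-4.5,0],[-1.2,0,0,0,0,-6,0],[-1.6,0,0,0,0,-7.5,0]])

```text
time_s: 21.1
ee_pos: [0.4757, -0.0871, 0.1982]
tool_rot: [-179.9, 0.0, 36.6]
force: [0.2, -0.6, 0.6]
width: 0.004
```

```bash
python3 - <<'E'
from h import *
s=st();print(s['joint_positions'])
E
```

```text
time_s 21.1
ee_pos [ 0.4757 -0.0871  0.1982]
tool_rot [-1.799445e+02  2.120000e-02  3.659790e+01]
force [ 0.1749 -0.5591  0.6088]
wrist_torque [ 0.0237 -0.0576  0.0113]
width 0.0042
[ 26.89527122   3.45308941 -22.56155964 105.30504848   1.36627344
  71.56287646 -49.46486587]
```

jog_arm(series=[[0,0,0,0,0,-1.6,0],[0,0,0,0,0,-3.2,0],[0,0,0,0,0,-4.8,0],[0,0,0,0,0,-6.4,0],[0,0,0,0,0,-8,0]])

```text
time_s: 21.6
ee_pos: [0.4761, -0.0871, 0.1982]
tool_rot: [-179.9, -0.0, 76.6]
force: [-0.7, -0.3, -0.2]
width: 0.002
```

jog_arm(series=[[0,0,0,0,0,-1.3,0],[0,0,0,0,0,-2.4,0],[0,0,0,0,0,-2.4,0],[0,0,0,0,0,-2.4,0]])

```text
time_s: 22.0
ee_pos: [0.476, -0.0873, 0.1984]
tool_rot: [-180.0, -0.0, 88.1]
force: [0.7, -0.3, -0.5]
width: 0.005
```

```bash
python3 - <<'E'
from h import *
s=st();print(s['joint_positions'])
im,d=snap('wrist','w6')
print(w2pix('wrist',[(.468,-.018,.107),(.5185,-.0245,.077)]))
E
```

```text
time_s 22.0
ee_pos [ 0.476  -0.0873  0.1984]
tool_rot [-1.799683e+02 -1.770000e-02  8.810630e+01]
force [ 0.724  -0.3249 -0.5321]
wrist_torque [-0.0128 -0.0266  0.0159]
width 0.0055
[ 28.40358855   3.57124304 -24.11649312 105.19025974   1.51983093
  71.58800162   1.95392772]
[[305.27146729 119.30715575]
 [364.8203206  123.29909866]]
```

View pics/w6.png

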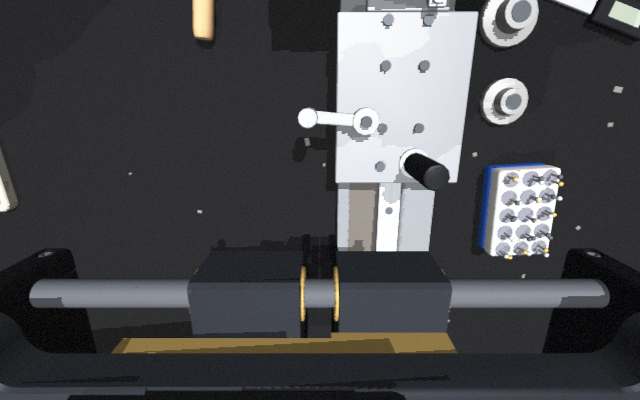

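jog_arm(series=[[0.4,-0.3,1.2,0,0,0,0],[0.8,-0.3,2.4,0,0,0,0],[0.8,-0.3,3.4,0,0,0,0],[0.8,-0.3,4.2,0,0,0,0],[0.8,-0.3,4.65,0,0,0,0]])

```text
time_s: 22.55
ee_pos: [0.4683, -0.0671, 0.0809]
tool_rot: [-179.9, -0.0, 88.2]
force: [0.2, 0.4, 0.2]
width: 0.004
```

jog_arm(series=[[0.3,0,0,0,0,0,0],[0.6,0,0,0,0,0,0],[0.8,0,0,0,0,0,0],[1,0,0,0,0,0,0]])

```text
time_s: 22.95
ee_pos: [0.4705, -0.0417, 0.0835]
tool_rot: [179.9, 0.0, 88.3]
force: [0.8, -0.2, -0.0]
width: 0.003
```

```bash
python3 - <<'E'
from h import *
s=st()
im,d=snap('scene','s7')
cv2.imwrite('pics/s7c.png',cv2.resize(im[130:250,240:400,::-1],(800,600),interpolation=cv2.INTER_CUBIC))
im,d=snap('side','d7')
cv2.imwrite('pics/d7c.png',cv2.resize(im[145:225,270:370,::-1],(750,600),interpolation=cv2.INTER_CUBIC))
E
```

```text
time_s 22.95
ee_pos [ 0.4705 -0.0417  0.0835]
tool_rot [1.799054e+02 1.790000e-02 8.826890e+01]
force [ 0.8167 -0.1555 -0.0302]
wrist_torque [ 0.0296 -0.0905 -0.037 ]
width 0.0033
```

View pics/s7c.png

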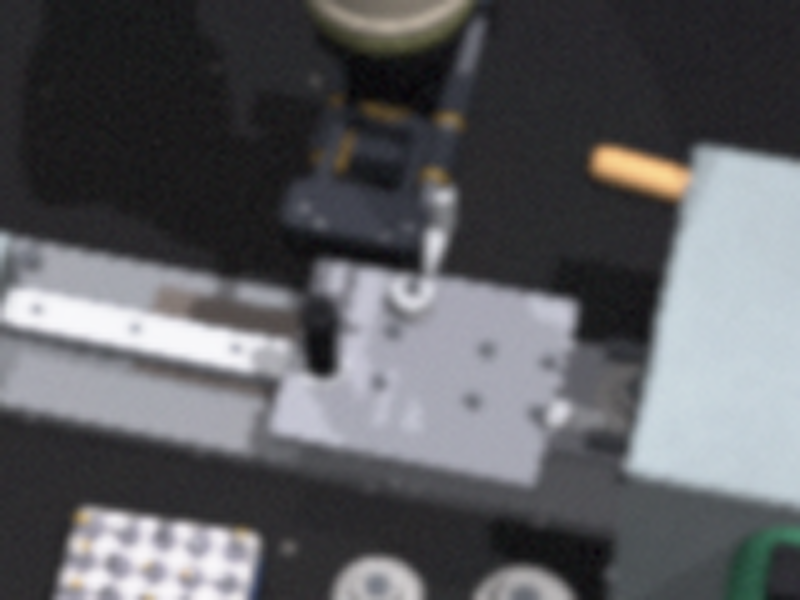

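View pics/d7c.png

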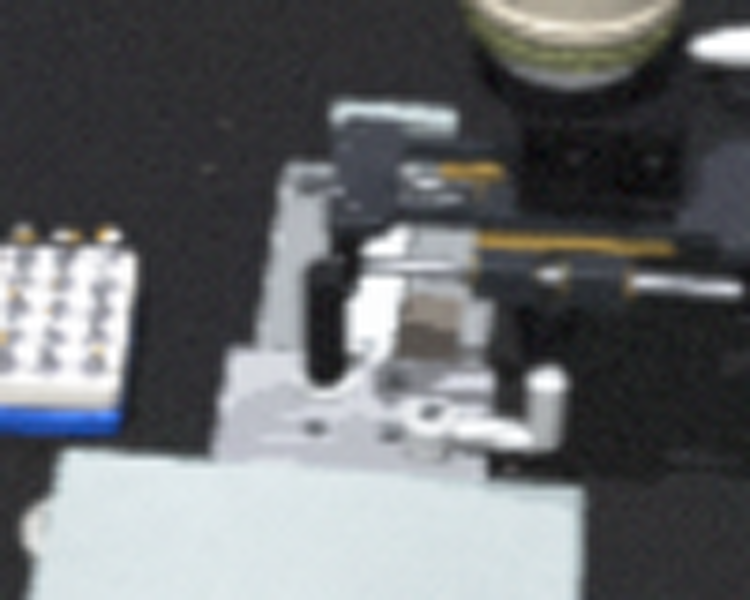

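jog_arm(series=[[0.08,0,0.05,0,0,0,0],[0.16,0,0.05,0,0,0,0],[0.24,0,0.05,0,0,0,0],[0.32,0,0.05,0,0,0,0],[0.4,0,0.05,0,0,0,0]])

```text
time_s: 23.55
ee_pos: [0.4701, -0.0327, 0.0813]
tool_rot: [-180.0, 0.0, 88.2]
force: [-0.5, -2.3, -0.7]
width: 0.006
```

jog_arm(series=[[0.08,0.02,0,0,0,0,0],[0.16,0.04,0,0,0,0,0],[0.24,0.06,0,0,0,0,0],[0.32,0.08,0,0,0,0,0],[0.4,0.1,0,0,0,0,0]])

```text
time_s: 24.05
ee_pos: [0.4727, -0.0223, 0.0811]
tool_rot: [-180.0, 0.0, 88.2]
force: [-2.7, -2.2, 0.6]
width: 0.006
```

jog_arm(series=[[0.08,0.04,0,0,0,0,0],[0.16,0.08,0,0,0,0,0],[0.24,0.12,0,0,0,0,0],[0.32,0.16,0,0,0,0,0],[0.4,0.2,0,0,0,0,0]])

```text
time_s: 24.55
ee_pos: [0.4783, -0.0124, 0.0813]
tool_rot: [-180.0, 0.0, 88.3]
force: [-3.3, -0.9, -0.3]
width: 0.008
```

jog_arm(series=[[0.07,0.07,0,0,0,0,0],[0.14,0.14,0,0,0,0,0],[0.21,0.21,0,0,0,0,0],[0.28,0.28,0,0,0,0,0],[0.35,0.35,0,0,0,0,0]])

```text
time_s: 25.05
ee_pos: [0.4875, -0.004, 0.0814]
tool_rot: [180.0, 0.0, 88.2]
force: [-2.6, -1.7, 0.3]
width: 0.005
```

```bash
python3 - <<'E'
from h import *
s=st()
im,d=snap('scene','s8')
cv2.imwrite('pics/s8c.png',cv2.resize(im[130:250,240:400,::-1],(800,600),interpolation=cv2.INTER_CUBIC))
im,d=snap('side','d8')
cv2.imwrite('pics/d8c.png',cv2.resize(im[145:225,270:370,::-1],(750,600),interpolation=cv2.INTER_CUBIC))
E
```

```text
time_s 25.05
ee_pos [ 0.4875 -0.004   0.0814]
tool_rot [1.799824e+02 5.100000e-03 8.823970e+01]
force [-2.6185 -1.7081  0.3444]
wrist_torque [-0.3773  0.5821  0.0025]
width 0.0054
```

View pics/s8c.png

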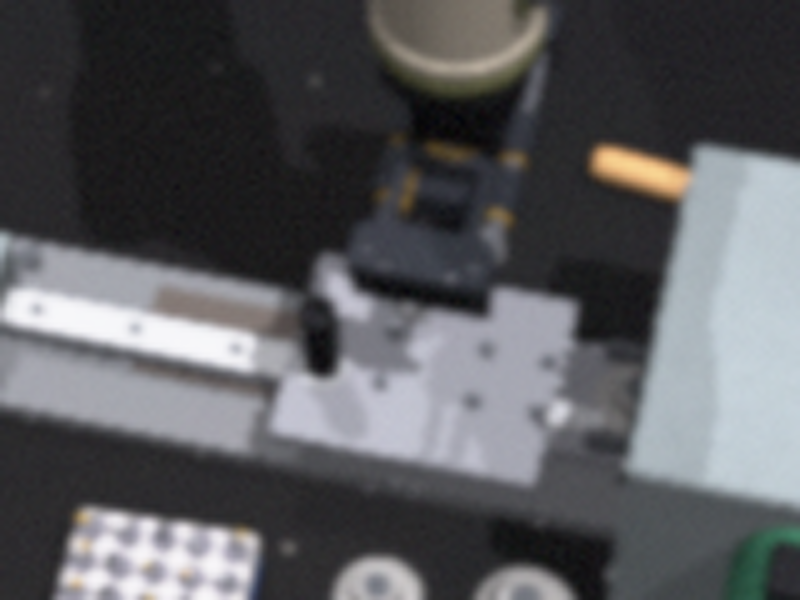

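View pics/d8c.png

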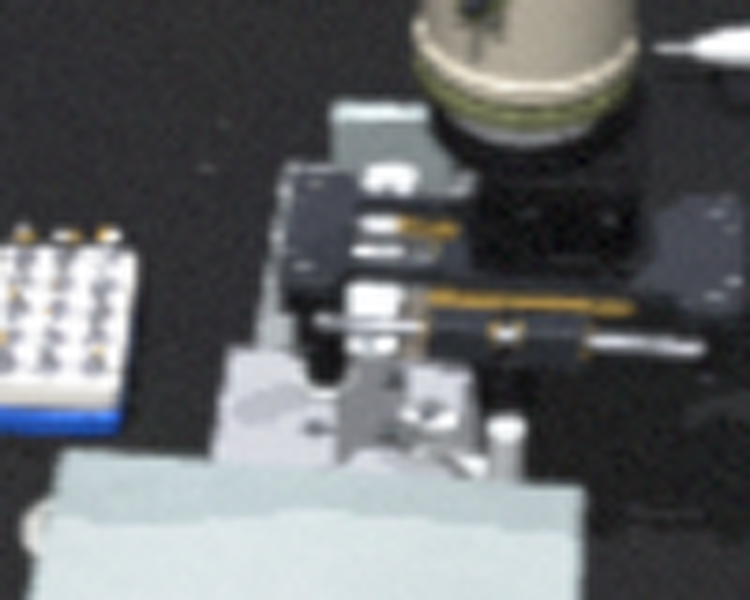

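jog_arm(series=[[-0.3,0,0,0,0,0,0],[-0.4,-0.7,0,0,0,0,0],[-0.4,-1.5,0,0,0,0,0],[0.2,-1.5,0,0,0,0,0],[0.9,-1.5,0,0,0,0,0]])

```text
time_s: 25.65
ee_pos: [0.4508, 0.0188, 0.0817]
tool_rot: [179.9, 0.0, 88.1]
force: [0.2, 0.5, 0.9]
width: 0.007
```

jog_arm(series=[[0,0,0,0,0,0,0],[0,0.1,0,0,0,0,0],[0,0.2,0,0,0,0,0],[0,0.2,0,0,0,0,0]])

```text
time_s: 26.05
ee_pos: [0.456, 0.0186, 0.0813]
tool_rot: [180.0, -0.0, 88.2]
force: [0.1, -0.3, 0.2]
width: 0.006
```

```bash
python3 - <<'E'
from h import *
s=st()
sd=lambda u,v,z:pix2w('side',u/7.5+270-.4,v/7.5+145-.4,z=z)
print(sd(508,425,.107))
im,d=snap('scene','s9')
cv2.imwrite('pics/s9c.png',cv2.resize(im[130:250,240:400,::-1],(800,600),interpolation=cv2.INTER_CUBIC))
im,d=snap('side','d9')
cv2.imwrite('pics/d9c.png',cv2.resize(im[145:225,270:370,::-1],(750,600),interpolation=cv2.INTER_CUBIC))
E
```

```text
time_s 26.05
ee_pos [0.456  0.0186 0.0813]
tool_rot [ 1.799784e+02 -1.500000e-03  8.817920e+01]
force [ 0.0949 -0.306   0.1902]
wrist_torque [-0.0201 -0.0702  0.0097]
width 0.0058
[0.48536152 0.01422062 0.107     ]
```

View pics/s9c.png

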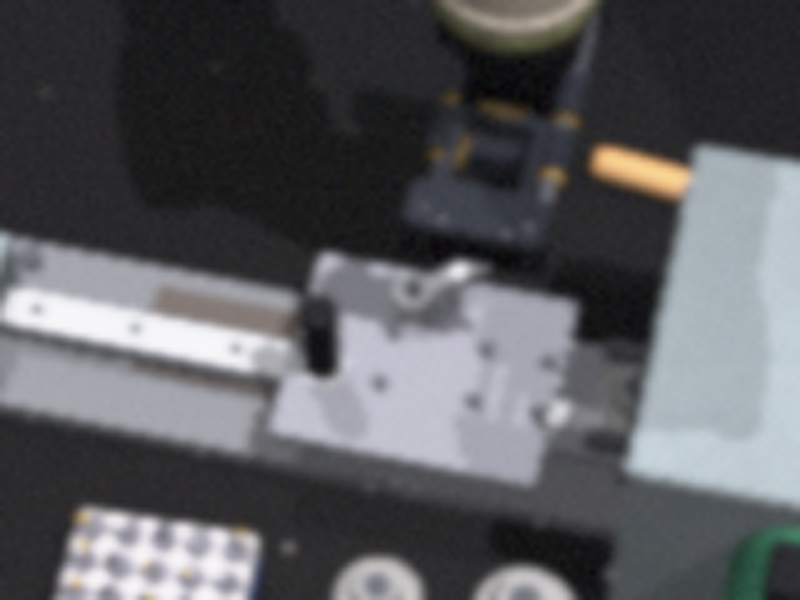

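View pics/d9c.png

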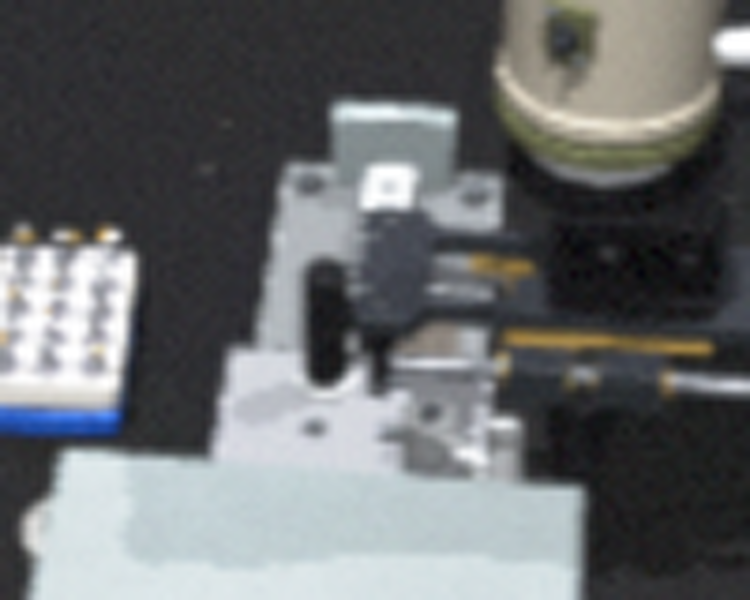

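jog_arm(series=[[0.02,0.1,0,0,0,0,0],[0.04,0.2,0,0,0,0,0],[0.06,0.3,0,0,0,0,0],[0.08,0.4,0,0,0,0,0],[0.1,0.5,0,0,0,0,0]])

```text
time_s: 26.65
ee_pos: [0.4683, 0.0215, 0.0813]
tool_rot: [180.0, 0.0, 88.2]
force: [0.4, -0.3, 0.7]
width: 0.007
```

jog_arm(series=[[0.02,0.08,0,0,0,0,0],[0.04,0.16,0,0,0,0,0],[0.06,0.24,0,0,0,0,0],[0.08,0.32,0,0,0,0,0],[0.1,0.4,0,0,0,0,0]])

```text
time_s: 27.15
ee_pos: [0.4761, 0.0259, 0.0808]
tool_rot: [-179.8, -0.1, 88.4]
force: [-11.4, 8.8, 3.9]
width: 0.006
```

jog_arm(series=[[0,0.08,0,0,0,0,0],[0,0.16,0,0,0,0,0],[0,0.24,0,0,0,0,0],[0,0.32,0,0,0,0,0],[0,0.4,0,0,0,0,0]])

```text
time_s: 27.65
ee_pos: [0.4869, 0.0246, 0.0808]
tool_rot: [-179.8, -0.1, 88.3]
force: [-4.9, 3.8, 0.6]
width: 0.002
```

```bash
python3 - <<'E'
from h import *
s=st()
for n in('scene','side'):
    im,d=snap(n,n+'10')
a=cv2.imread('pics/d5.png');b=cv2.imread('pics/side10.png');s5=cv2.imread('pics/s5.png');s10=cv2.imread('pics/scene10.png')
# post patch tracking subpixel
def sh(a,b,r):
    y0,y1,x0,x1=r
    A=cv2.cvtColor(a,6)[y0:y1,x0:x1].astype(np.float32);B=cv2.cvtColor(b,6)[y0:y1,x0:x1].astype(np.float32)
    return cv2.phaseCorrelate(A,B,cv2.createHanningWindow((x1-x0,y1-y0),cv2.CV_32F))
print('side post',sh(a,b,(176,204,296,326)))
print('scene front edge',sh(s5,s10,(190,230,328,364)))
print('scene bed static',sh(s5,s10,(180,225,240,290)))
for n,p in(('side',(.567,-.065,.122)),('scene',(.567,-.065,.122))):print(n,w2pix(n,[p,np.array(p)+[0,.005,0]]))
cv2.imwrite('pics/cmp.png',np.vstack([cv2.resize(x[185:235,300:372],(720,300),interpolation=cv2.INTER_CUBIC)if 1 else 0 for x in(s5,s10)]))
cv2.imwrite('pics/d10c.png',cv2.resize(b[145:225,270:370],(750,600),interpolation=cv2.INTER_CUBIC))
E
```

```text
time_s 27.65
ee_pos [0.4869 0.0246 0.0808]
tool_rot [-1.798426e+02 -5.000000e-02  8.831930e+01]
force [-4.8807  3.8122  0.5972]
wrist_torque [0.8291 1.05   0.0755]
width 0.0023
side post ((-1.4845613827651327, 0.19347523633289931), 0.3630983755323622)
scene front edge ((0.12234808756619842, -0.23063763403904147), 0.7764304505454169)
scene bed static ((0.031027522721853273, 0.5578524989132632), 0.8418270178900825)
side [[313.38516642 180.64213961]
 [313.28591696 181.59729365]]
scene [[303.08613806 191.04093822]
 [304.90055881 191.34741245]]
```

View pics/cmp.png

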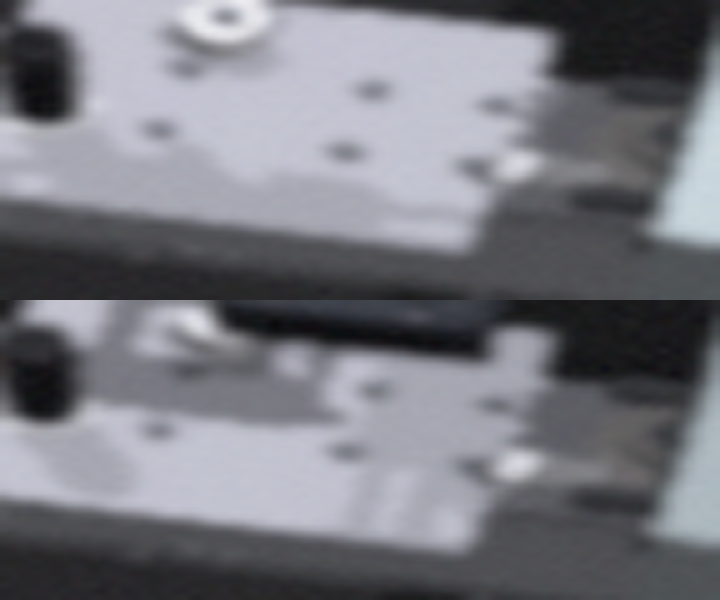

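View pics/d10c.png

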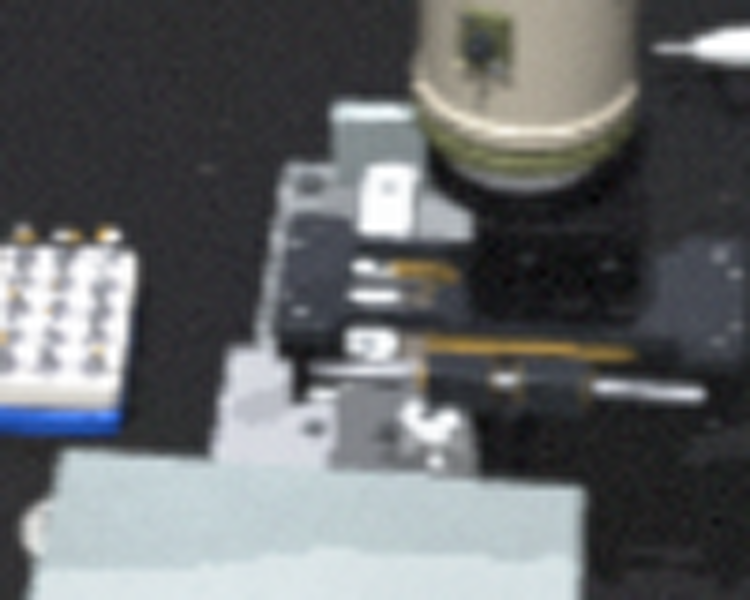

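jog_arm(series=[[0,-0.2,0,0,0,0,0],[0,-0.3,0,0,0,0,0],[-0.15,-0.3,0,0,0,0,0],[-0.3,-0.3,0,0,0,0,0],[-0.3,-0.3,0,0,0,0,0]])

```text
time_s: 28.25
ee_pos: [0.4805, 0.0151, 0.0814]
tool_rot: [180.0, 0.0, 88.2]
force: [0.0, -0.0, 0.7]
width: 0.001
```

jog_arm(series=[[0,0.1,0,0,0,0,0],[0,0.2,0,0,0,0,0],[0,0.3,0,0,0,0,0],[0,0.36,0,0,0,0,0],[0,0.42,0,0,0,0,0]])

```text
time_s: 28.75
ee_pos: [0.4903, 0.0168, 0.0811]
tool_rot: [-179.9, -0.0, 88.3]
force: [-5.2, 4.1, 2.5]
width: 0.003
```

jog_arm(series=[[0.05,0.05,0,0,0,0,0],[0.09,0.1,0,0,0,0,0],[0.12,0.15,0,0,0,0,0],[0.14,0.2,0,0,0,0,0],[0.15,0.25,0,0,0,0,0]])

```text
time_s: 29.25
ee_pos: [0.4972, 0.0192, 0.0812]
tool_rot: [-180.0, 0.0, 88.2]
force: [-3.2, -0.5, 1.0]
width: 0.007
```

jog_arm(series=[[0.01,0.05,0,0,0,0,0],[0.02,0.1,0,0,0,0,0],[0.03,0.15,0,0,0,0,0],[0.03,0.2,0,0,0,0,0],[0.03,0.2,0,0,0,0,0]])

```text
time_s: 29.75
ee_pos: [0.5023, 0.02, 0.0812]
tool_rot: [-180.0, -0.0, 88.3]
force: [-3.0, 0.5, -0.5]
width: 0.006
```

```bash
python3 - <<'E'
from h import *
s=st()
for n in('scene','side'):
    im,d=snap(n,n+'11')
s5=cv2.imread('pics/s5.png');s10=cv2.imread('pics/scene11.png');b=cv2.imread('pics/side11.png')
cv2.imwrite('pics/cmp2.png',np.vstack([cv2.resize(x[185:235,300:372],(720,300),interpolation=cv2.INTER_CUBIC)if 1 else 0 for x in(s5,s10)]))
cv2.imwrite('pics/d11c.png',cv2.resize(b[145:225,270:370],(750,600),interpolation=cv2.INTER_CUBIC))
E
```

```text
time_s 29.75
ee_pos [0.5023 0.02   0.0812]
tool_rot [-1.799943e+02 -4.000000e-03  8.825170e+01]
force [-3.0376  0.4523 -0.5139]
wrist_torque [-0.0195  0.5893 -0.0323]
width 0.0064
```

View pics/cmp2.png

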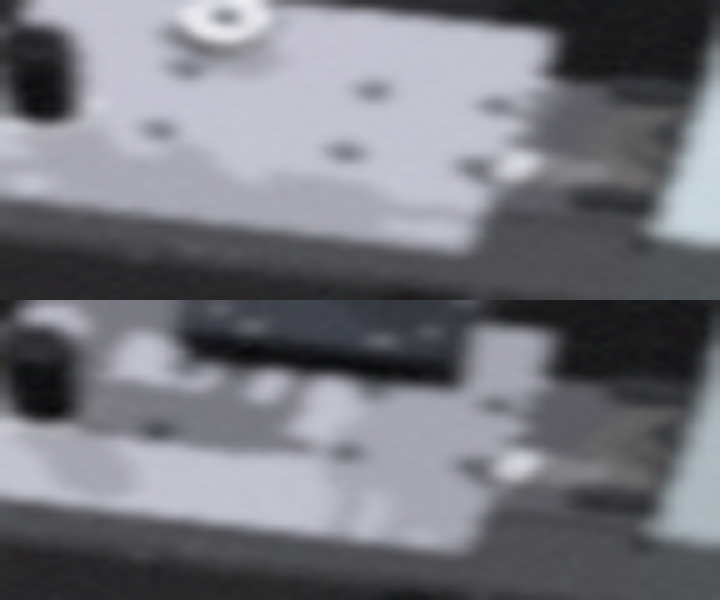

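View pics/d11c.png

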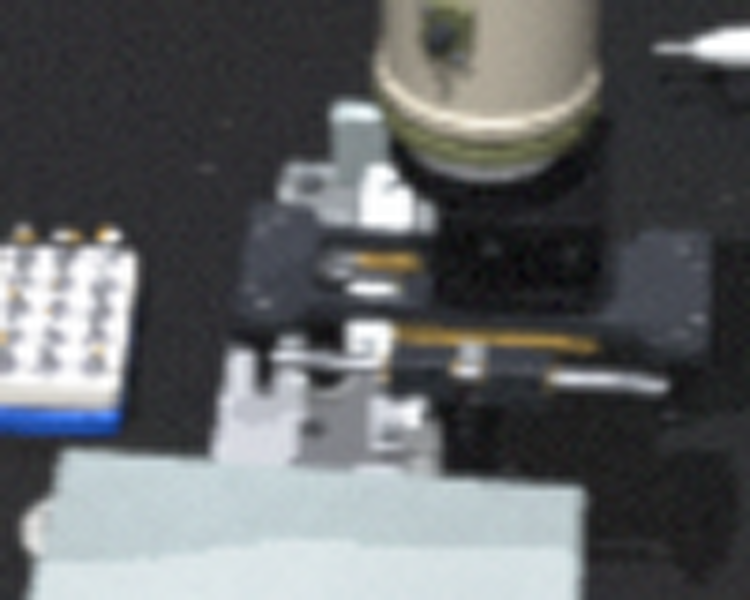

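jog_arm(series=[[0,0.04,0,0,0,0,0],[0.01,0.08,0,0,0,0,0],[0.01,0.12,0,0,0,0,0],[0.01,0.16,0,0,0,0,0],[0.01,0.2,0,0,0,0,0]])

```text
time_s: 30.35
ee_pos: [0.5034, 0.0202, 0.0806]
tool_rot: [-179.5, 0.1, 88.3]
force: [-26.1, -0.1, 15.9]
width: 0.005
```

jog_arm(series=[[0,-0.1,0,0,0,0,0],[0,-0.2,0,0,0,0,0],[0,-0.5,0,0,0,0,0],[0,-1,0,0,0,0,0],[0,-1.4,0,0,0,0,0]])

```text
time_s: 30.85
ee_pos: [0.4714, 0.0212, 0.0814]
tool_rot: [180.0, 0.0, 88.2]
force: [-0.2, 0.2, -0.4]
width: 0.002
```

jog_arm(series=[[0,0,-1,0,0,0,0],[0,0,-2.5,0,0,0,0],[-1,0,-4,0,0,0,0],[-2.5,-0.5,-5,0,0,0,0],[-4,-1,-5,0,0,0,0]])

```text
time_s: 31.35
ee_pos: [0.4453, -0.0789, 0.2101]
tool_rot: [179.6, 0.1, 88.3]
force: [0.1, -0.5, -1.1]
width: 0.005
```

jog_arm(series=[[0,0,0,0,0,0,0],[0,0,0,0,0,0,0],[0,0,0,0,0,0,0],[0,0,0,0,0,0,0]])

```text
time_s: 31.75
ee_pos: [0.4443, -0.0768, 0.206]
tool_rot: [-180.0, -0.0, 88.4]
force: [-0.2, 0.5, 0.4]
width: 0.004
```

```bash
python3 - <<'E'
from h import *
s=st()
for n in('scene','wrist','side'):
    im,d=snap(n,n+'12')
s5=cv2.imread('pics/s5.png');s10=cv2.imread('pics/scene12.png');b=cv2.imread('pics/side12.png')
cv2.imwrite('pics/cmp3.png',np.vstack([cv2.resize(x[180:230,300:372],(720,300),interpolation=cv2.INTER_CUBIC)if 1 else 0 for x in(s5,s10)]))
cv2.imwrite('pics/d12c.png',cv2.resize(b[145:225,270:370],(750,600),interpolation=cv2.INTER_CUBIC))
E
```

```text
time_s 31.75
ee_pos [ 0.4443 -0.0768  0.206 ]
tool_rot [-1.799864e+02 -1.320000e-02  8.836180e+01]
force [-0.2333  0.4853  0.367 ]
wrist_torque [ 0.0457 -0.1131  0.0115]
width 0.0043
```

View pics/cmp3.png

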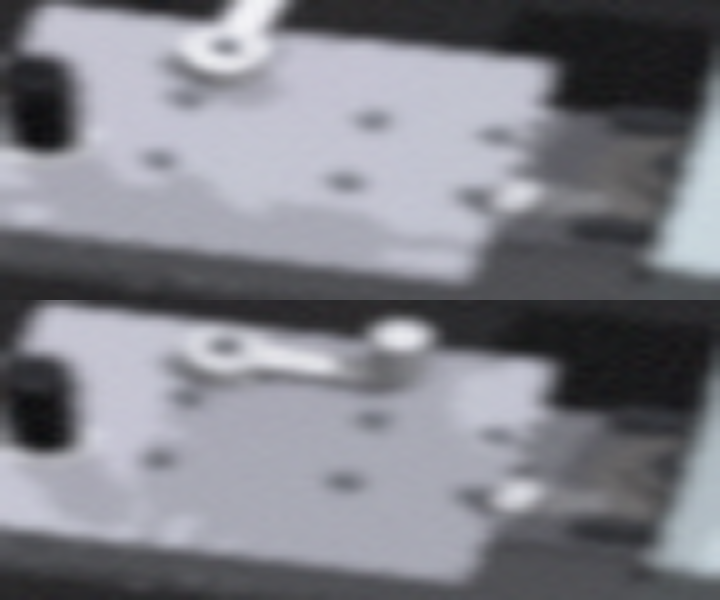

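View pics/wrist12.png

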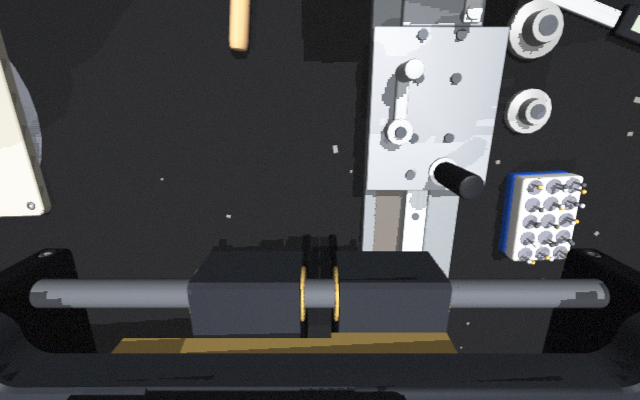

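View pics/scene12.png

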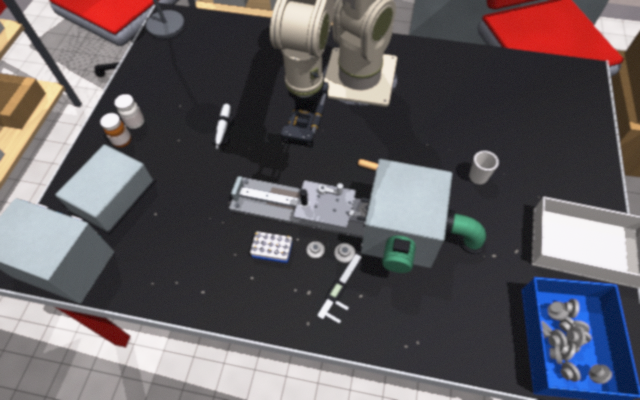

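```bash
python3 - <<'E'
from h import *
k=pix2w('wrist',414,69,z=.107);h=pix2w('wrist',400,131.5,z=.077)
d=k-h;print(k,h,np.hypot(d[0],d[1]),'angle from +y toward +x',np.degrees(np.arctan2(d[0],d[1])))
sc=lambda u,v,z:pix2w('scene',u/10+300-.45,v/6+180-.4,z=z)
k=sc(400,337-300,.107);h=sc(222,345-300,.077);d=k-h;print(k,h,np.degrees(np.arctan2(d[0],d[1])))
a=cv2.imread('pics/scene0.png',0).astype(np.float32);b=cv2.imread('pics/scene12.png',0).astype(np.float32)
for n,(y0,y1,x0,x1) in dict(hand=(100,152,205,240),box=(228,266,245,298),ca=(240,260,304,328),cb=(242,266,332,357),cal=(255,322,315,364),bk=(148,186,466,502),brush=(156,172,352,380)).items():
    print(n,np.round(cv2.phaseCorrelate(a[y0:y1,x0:x1].copy(),b[y0:y1,x0:x1].copy())[0],2))
E
```

```text
[0.5206354  0.02656759 0.107     ] [ 0.51948415 -0.02300537  0.077     ] 0.04958632657587478 angle from +y toward +x 1.3303641216522066
[0.52224119 0.02655391 0.107     ] [ 0.51757144 -0.02474288  0.077     ] 5.201524738049432
hand [0.08 0.  ]
box [-0.12 -0.09]
ca [ 0.07 -0.23]
cb [0.45 0.03]
cal [-0.01 -0.03]
bk [0.07 0.05]
brush [-0.05  0.04]
```

```bash
python3 -c "
from h import *
order.close_job()"
```

```text
the job is handed in; nothing more can be done
```

The carriage is home against the hidden stop and the lock lever is swung in line with the rail. The arm has let go and stands clear, and I handed the job in at about 32 s of the 64 s allowed. Handing in gave no verdict.

- **Pushing home:** I gripped the post and pushed in steps of about 0.5 mm. The force read about 10 N in the caked dust and 4–6 N once the carriage broke free. I then felt the sprung nose and a solid stop, where the post held still with the reading up to 13 N. I eased off before letting go of the post.
- **Locking:** I swung the lever over with the closed fingers in two pushes, until it met its end stop at 26 N on the fingers.

**Last checks**
- **Lever:** The wrist camera puts it at 1.3° from the world y axis, and the rail is at about 1.3° too. The coarser scene camera gave 5.2°, which is still within the 10° limit.
- **Carriage:** The scene pictures show no visible shift (under about 0.5 mm) between letting go of the post and the end. That matters because part of the lever push pressed it back by about 9 N for a moment. I did not re-check the pressure on the stop after locking.
- **Bystanders:** All seven stand where they were, to within half a pixel.

One reading disagreed with the task: the dust read about 10 N where 14–22 N was given. The force reading may therefore be low, and the true push on the stop somewhat higher than it showed.

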